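Hold a drug vial down on a touch-start mixer

TASK

The powder in the big vial (the tallest of the three loose ones beside the mixer) has to be shaken into solution. Switch the mixer on by pushing its toggle lever over to the right, towards the knob, then take the big vial and lower it gently, upright, to the floor of the rubber cup and, with the vial itself, press the spring-carried cup down about 6 mm of its 10 mm - enough to run the mixer, but never onto its stop - and keep it there for at least three seconds. Finish while still gripping the vial and holding the cup down with only the vial touching it; leave the other things where they are.

Things in the scene. Friction and masses are not known exactly. Their poses are not given: they have to be found in the camera images.
- mixer: White bench vial mixer, fixed, 172 (its x) x 132 mm (its y), deck 92 mm high. Origin: centre of underside; its -x side (toggle, fixed black knob) faces roughly the robot; place and yaw vary. Cup axis at its x = +30 mm, y = 0. Toggle pivot at x = -58, y = +30, z = 61 mm. The panel falls from 66 mm high at x = -27 to 48 mm at x = -88; knob at y = -27, 25 mm wide, 16 mm high.
- cup (a joint): Travel of the rubber cup straight down, m: 0 up at rest, 0.010 on its stop. A spring carries it: about 2.5 N starts it, then 0.9 N per mm (about 8 N at 6 mm, 11.5 N at the stop); a vial's own weight does not sink it. The mixer runs between 4 and 8 mm.
- cup_floor (a point): Centre of the floor inside the cup; moves with the cup; 118 mm above the worktop at rest. The bore is round, 34 mm wide for the lower 16 mm, flaring to 42 mm at the rim, 24 mm above the floor. Outside the cup is 53 mm wide at the rim.
- toggle (a joint): Angle of the toggle lever, rad: 0 off (leans 0.4 rad to the left, the mixer's +y), 0.8 on (its stop, 0.4 rad to the right, -y, towards the knob). It swings about the line that runs up the panel's slope and stays where it is left; about 1 N sideways at the tip moves it (up to 5 N in all while it slides on the pusher).
- toggle_tip (a point): Rounded tip of the steel toggle lever, 27 mm from its pivot and 9 mm thick; in the mixer's frame at x = -65, z = 84 mm, and y = +40 mm when off, +20 mm when on.
- big_vial: Glass drug vial with a white cap, the biggest: 29 mm diameter, 66 mm tall, about 70 g, standing upright on the worktop. Origin: centre of its underside, z up. The straight glass body is about 45 mm tall, but it is solid to grip at full width up to 59 mm. The cup takes its lower 24 mm, so grip it above that.
- small_vial_1: Smaller glass vial, 25 mm diameter, 52 mm tall, upright. Origin: centre of its underside. Leave it.
- small_vial_2: Smaller glass vial, 25 mm diameter, 52 mm tall, upright. Origin: centre of its underside. Leave it. The three vials stand in any order at least 75 mm apart.
- kidney_dish: Steel kidney dish, 104 x 194 x 33 mm, long side along y, fixed at the back of the worktop. Origin: centre of its underside. Not needed.
- laryngoscope: Folded black laryngoscope, 63 x 126 x 27 mm, lying on the right of the worktop. Origin: centre of its underside. Leave it.
Things that resemble listed ones, but are neither listed nor needed, are in the scene too. What is shaped like the big_vial but orange is not meant.

How it is judged:
By the outcome, as a careful person would: the job done as asked, in the order asked, and still so for the second after the job is handed in, while the arm keeps its last pose, push and grip.
It also fails if it takes over 56 s, if anything falls off the work surface, if the arm or the gripper's body presses on something with over 40 N, if the wrist force passes 120 N, or if a joint passes its speed limit or range.

ROBOT

A 6-joint arm with a two-finger parallel gripper is mounted at the origin on a cart in front of the work surface, level with it; the furniture and walls round the work are solid. World frame = base frame: x ahead of the robot, y to its left, z up, the work surface at z = 0. Lengths are in m, angles in rad, forces in N, time in s.
With the tool pointing down it reaches from about 0.35 to 1 m from the base axis. Payload 7.1 kg.
Tool frame: the origin (TCP) lies between the finger pads; the fingertips stand 14 mm ahead of it and the grasp point (between the pads) lies 5 mm behind it (tip_extent is the distance from the TCP to the fingertips, in m); x points along the fingers, z is the direction in which the jaws open and shut, and the axes are right-handed (so a half turn about x gives the same grasp; the last joint's range is limited). The gripper opens to 85 mm and grips with 20 to 120 N. Pads are 22 mm wide; open, the fingers measure 114 mm over their backs; the gripper's body (76 mm by 85 mm) begins 54 mm behind the grasp point. The pads swing forward as they close: fully open they stand 13 mm farther back than shut.
Start: joints at [-1.142, 0.423, 1.63, -0, 1.089, -0.019], TCP at [0.271, -0.563, 0.245] pointing down, gripper open.
Joint ranges: [-3, 3], [-0.9, 2.11], [0.09, 2.58], [-1.31, 4.45], [0.11, 2.69], [-2.54, 2.54]. Speed limits (rad/s): [2.39, 2.39, 3.01, 3.14, 3.14, 3.14].

INTERFACE

Orientations are given as a 3x3 rotation matrix whose columns are the frame's x, y, z axes.
In Python, from workcell import * gives the robot as it stands.
- The arm moves only by the shell command python3 -m crank 'ROWS' [OPENING]. ROWS is JSON, a list of rows, each an object with "dp": the shift along the tool's x, y, z in cm, a list of three; "rotation": the turn, a rotation vector about the tool's x, y, z in degrees, a list of three. A call has 1 to 12 rows; each row is the pose to reach, as a shift and turn from the pose measured when the call began, along the tool's axes at that moment; what a row does not reach only later rows make up. A row lasts 1/8 s, in which the tool goes at most 62.5 mm and 10.7 degrees, less where a joint would pass 70% of its speed; a pose out of reach is approached as far as the arm can. A call with a gripper value outside its range is refused whole. OPENING is the opening in per cent of the stroke, from 0 (shut) to 100 (fully open), set as the call begins (- or left out, the last holds). The fingers move at their own pace and stop on an object; the grip force is fixed at half the most. Time passes only in rows, so rows that repeat a pose let the fingers close. It gives the time, the measured TCP pose, the force and the opening at its end, in the units of the state.
- state(): the state, without advancing time (a new reading comes with each control period).
- capture(name): name is "scene" or "top" or "wrist"; returns a dict with "pixels" (384x512x3 uint8, blue, green, red), "range_z" (384x512 float32, m along the optical axis (not along the pixel's ray), 0 where there is no reading), "fov_y" (degrees; the focal length in pixels is half the picture's height over the tangent of half this angle, whatever the lens; pixels are square), "cx", "cy" (the principal point, pixels), "R" (3x3) and "t" (3): a world point X has camera coordinates R X + t. Camera axes: x right, y down, z forward; pixel columns grow to the right and rows downward; lengths in m; the calibration is good to about 2 mm. A picture is of the moment at which its call begins.
- hand_in(): hands the job in, once; it reports no verdict.
The state is a dict: "time_s": time; "joint_positions": joint angles; "qd": joint speeds; "tau": joint torques, N m; "tool_pos": TCP position; "ee_rot": TCP orientation; "force": force on the tool from outside, world axes, zero at the start; "torque": the same for the moment, N m; "finger_gap": opening from 0.0 (shut) to 1.0 (fully open).
Only numpy, scipy, OpenCV 4.12 (cv2) and the standard library are available. Lean on these libraries where they do the work, as an engineer would, in place of code of your own. Each camera call takes 0.05 s, during which the arm holds its last target.

## Working session

There is one attempt and no reset: what is moved stays moved. The work goes in short steps, Python scripts to look and compute and a shell command to move; the robot and the scene stay as the last step left them, time stands still between calls to the robot, and variables do not carry over. Pictures are saved under pics/ and viewed, and the job is handed in when it is done.

```bash
ls; mkdir -p pics; python3 - <<'E'
from workcell import *
import cv2,numpy as np
s=state();print({k:np.round(v,3).tolist() for k,v in s.items()})
for n in ("scene","top","wrist"):
    c=capture(n);cv2.imwrite(f"pics/{n}0.png",c["pixels"]);np.savez(f"pics/{n}0.npz",**c)
    print(n,c["fov_y"],c["cx"],c["cy"],np.round(c["R"],3).tolist(),np.round(c["t"],3))
E
```

```text
pics
{'time_s': 0.0, 'joint_positions': [-1.142, 0.424, 1.631, 0.0, 1.089, -0.019], 'qd': [-0.001, 0.0, 0.001, -0.0, 0.001, 0.0], 'tau': [-0.004, -55.739, -28.175, -0.0, 0.007, -0.0], 'tool_pos': [0.27, -0.563, 0.245], 'ee_rot': [[-0.001, 0.901, 0.433], [0.001, 0.433, -0.901], [-1.0, 0.0, -0.002]], 'force': [0.24, -0.687, -0.355], 'torque': [-0.033, 0.004, 0.037], 'finger_gap': 0.996}
scene 52.71906576995456 257.62827787838944 192.32248612955541 [[-0.846, -0.532, -0.023], [-0.306, 0.522, -0.796], [0.436, -0.667, -0.604]] [0.452 0.286 0.704]
top 46.522199203400035 256.72961894266615 197.92185574073596 [[-0.004, -1.0, 0.002], [-0.998, 0.004, -0.061], [0.061, -0.002, -0.998]] [-0.073  0.557  1.243]
wrist 67.96833880781935 258.60435068430286 190.92489069123266 [[0.433, -0.901, 0.0], [-0.863, -0.414, 0.29], [-0.262, -0.126, -0.957]] [-0.624 -0.037  0.378]
```

View pics/scene0.png

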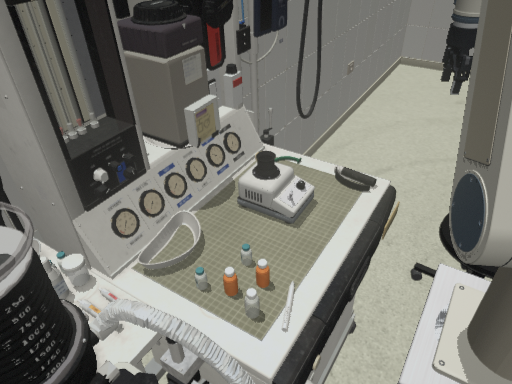

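View pics/top0.png

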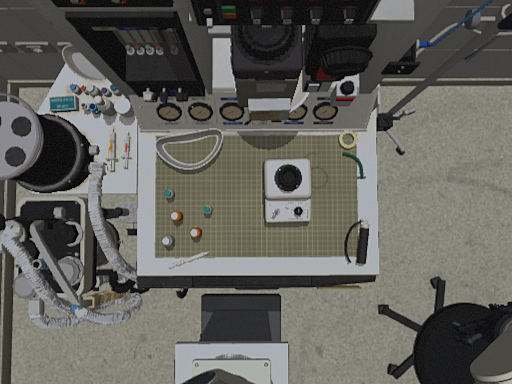

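View pics/wrist0.png

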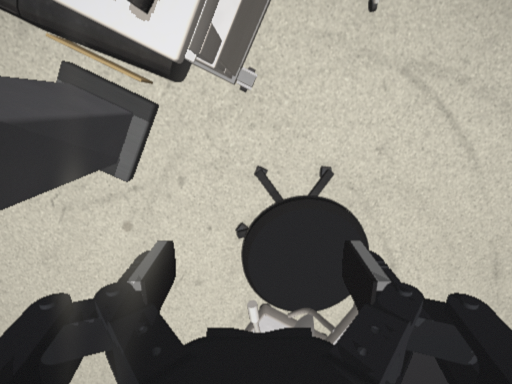

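The vials in view are:
- White-capped clear vial: scene (252,303), top (168,241).
- Two orange vials, scene (231,281) and (262,273). These are decoys.
- Two teal-capped small vials, scene (201,278) and (246,254).

I choose the clear one with the white cap. Next I'll check it in a close crop and measure it.

```bash
cat > h.py <<'E'
import numpy as np,cv2
def load(n): 
    d=np.load(f"pics/{n}.npz");return {k:d[k] for k in d.files}
def f(c): return 192/np.tan(np.radians(float(c["fov_y"]))/2)
def ray(c,u,v):
    d=np.array([(u-c["cx"])/f(c),(v-c["cy"])/f(c),1.]);return -c["R"].T@c["t"],c["R"].T@d
def plane(c,u,v,z):
    o,d=ray(c,u,v);return o+d*(z-o[2])/d[2]
def cloud(c):
    z=c["range_z"];v,u=np.mgrid[:384,:512]
    P=np.stack([(u-c["cx"])/f(c)*z,(v-c["cy"])/f(c)*z,z],-1)
    W=(P-c["t"])@c["R"];W[z==0]=np.nan;return W
def proj(c,X):
    p=c["R"]@np.array(X)+c["t"];return p[0]/p[2]*f(c)+c["cx"],p[1]/p[2]*f(c)+c["cy"]
E
python3 - <<'E'
from h import *
t=load("top0");s=load("scene0")
a=cv2.resize(t["pixels"][180:260,140:320],None,fx=4,fy=4,interpolation=cv2.INTER_CUBIC)
b=cv2.resize(s["pixels"][140:330,180:380],None,fx=3,fy=3,interpolation=cv2.INTER_CUBIC)
cv2.imwrite("pics/topc.png",t["pixels"][0:1]) if 0 else None
cv2.imwrite("pics/c1.png",a);cv2.imwrite("pics/c2.png",b)
W=cloud(t)
for n,(u,v) in dict(white=(168,241),or1=(176,216),or2=(196,233),s1=(169,194),s2=(207,211),cup=(288,178),knob=(298,211),deck=(272,165)).items():
    print(n,np.round(W[v,u],3),np.round(W[v-6:v+7,u-6:u+7,2].max(),3))
# heights above work in workspace
m=(W[...,2]>.02)&(W[...,2]<.2)
m=m.astype(np.uint8)
n,l,st,ce=cv2.connectedComponentsWithStats(m)
for i in range(1,n):
    if st[i,4]>25:
        q=W[l==i];print(st[i],np.round(ce[i]),np.round(np.median(q,0),3),q[:,2].max().round(3))
E
```

```text
white [0.438 0.164 0.068] 0.073
or1 [0.505 0.143 0.067] nan
or2 [0.459 0.089 0.067] nan
s1 [0.566 0.166 0.052] nan
s2 [0.519 0.061 0.052] nan
cup [ 0.602 -0.156  0.118] 0.148
knob [ 0.517 -0.185  0.077] 0.08
deck [ 0.64  -0.116  0.093] 0.098
[452  27  40  34 438] [471.  44.] [ 0.954 -0.641  0.126] 0.2
[494  29  18   9  68] [503.  33.] [ 0.961 -0.707  0.177] 0.185
[  69   38  311   90 9134] [232. 102.] [0.801 0.019 0.086] 0.2
[ 62  44  44  36 199] [73. 61.] [0.95  0.459 0.03 ] 0.041
[ 49  95  28  16 402] [ 62. 103.] [0.829 0.475 0.027] 0.034
[383 109  26  13 131] [395. 116.] [ 0.78  -0.462  0.04 ] 0.111
[    0   113   126   209 13120] [ 59. 229.] [0.463 0.436 0.103] 0.2
[154 128  69  41 477] [188. 145.] [0.724 0.122 0.031] 0.041
[ 262  158   50   64 3021] [287. 189.] [ 0.575 -0.154  0.09 ] 0.148
[164 189  10   9  73] [169. 193.] [0.569 0.168 0.041] 0.058
[203 205   9   9  68] [207. 209.] [0.525 0.061 0.045] 0.057
[114 207  10   9  72] [118. 211.] [0.52  0.307 0.042] 0.05
[170 210  13  11 105] [176. 215.] [0.508 0.145 0.051] 0.071
[345 219  24  45 427] [361. 240.] [ 0.437 -0.368  0.025] 0.033
[190 227  11  11  97] [195. 232.] [0.462 0.092 0.051] 0.073
[162 235  12  11 106] [168. 240.] [0.441 0.167 0.052] 0.073
```

View pics/c1.png

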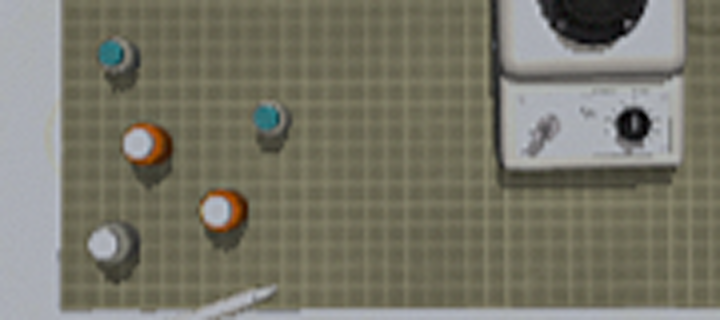

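View pics/c2.png

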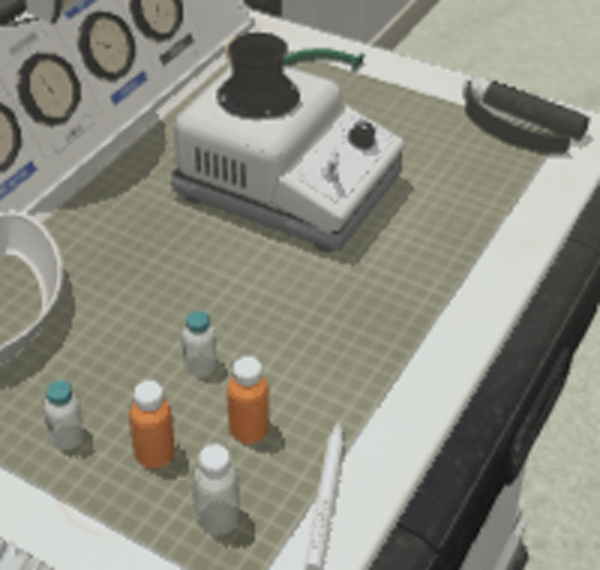

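The crop at scene (252,303) shows a clear body with a white cap. Its top measures 0.068–0.073 m against 0.066 nominal, and the teal-capped ones read 0.052, so this is the big vial. Next I measure the mixer pose and refine the vial position.

```bash
python3 - <<'E'
from h import *
t=load("top0");s=load("scene0")
W=cloud(t);img=t["pixels"]
# deck region: plane z~.092
m=((abs(W[...,2]-.093)<.006)).astype(np.uint8);m[:, :258]=0;m[:,320:]=0;m[:150]=0;m[225:]=0
ys,xs=np.nonzero(m)
P=np.array([plane(t,u,v,.092)[:2] for u,v in zip(xs,ys)],np.float32)
r=cv2.minAreaRect(P);print("deck",r)
# white outline whole at heights>.02
m=((W[...,2]>.03)).astype(np.uint8);m[:, :255]=0;m[:,325:]=0;m[:150]=0;m[225:]=0
q=W[m>0][:,:2].astype(np.float32);print("all",cv2.minAreaRect(q))
# cup rim
m=(W[...,2]>.13).astype(np.uint8);m[:, :258]=0;m[:,320:]=0;m[:150]=0;m[225:]=0
q=W[m>0];c,rad=cv2.minEnclosingCircle(q[:,:2].astype(np.float32));print("rim top",c,rad,np.median(q,0))
m2=m.copy();ys,xs=np.nonzero(m2);cu=cv2.minEnclosingCircle(np.stack([xs,ys],1).astype(np.float32));print(cu,plane(t,*cu[0],.142))
Ws=cloud(s);v,u=np.mgrid[:384,:512]
m=(Ws[...,2]>.13)&(Ws[...,2]<.16)&(abs(Ws[...,0]-.6)<.06)&(abs(Ws[...,1]+.155)<.06)
q=Ws[m];print("scene rim",m.sum(),cv2.minEnclosingCircle(q[:,:2].astype(np.float32)))
# knob: dark, top
k=((img.max(2)<60)).astype(np.uint8);k[:204]=0;k[218:]=0;k[:,:285]=0;k[:,308:]=0
ys,xs=np.nonzero(k);print("knob px",xs.mean(),ys.mean(),len(xs),plane(t,xs.mean(),ys.mean(),.072))
# vial caps
hsv=cv2.cvtColor(img,cv2.COLOR_BGR2HSV)
w=((hsv[...,1]<50)&(hsv[...,2]>185)).astype(np.uint8)[228:252,158:178]
ys,xs=np.nonzero(w);print("cap",xs.mean()+158,ys.mean()+228,len(xs),plane(t,xs.mean()+158,ys.mean()+228,.066))
m=(Ws[...,2]>.01)&(Ws[...,2]<.09)&(abs(Ws[...,0]-.44)<.04)&(abs(Ws[...,1]-.165)<.035)
for lo,hi in((.01,.04),(.055,.075)):
    q=Ws[m&(Ws[...,2]>lo)&(Ws[...,2]<hi)];print("scene vial",len(q),q.min(0).round(3),q.max(0).round(3))
hs=cv2.cvtColor(s["pixels"],cv2.COLOR_BGR2HSV)
w=((hs[...,1]<40)&(hs[...,2]>190)&m).astype(np.uint8);ys,xs=np.nonzero(w);print(xs.mean(),ys.mean(),len(xs),ys.min(),ys.max())
print("scene cap",plane(s,251.5,291.5,.063))
cv2.imwrite("pics/vs.png",cv2.resize(s["pixels"][280:325,235:270],None,fx=12,fy=12,interpolation=cv2.INTER_CUBIC))
cv2.imwrite("pics/mt.png",cv2.resize(img[150:230,255:320],None,fx=7,fy=7,interpolation=cv2.INTER_CUBIC))
E
```

```text
deck ((0.5868404507637024, -0.15748122334480286), (0.14202986657619476, 0.12359664589166641), 2.094883441925049)
all ((0.5763483047485352, -0.15647932887077332), (0.1290651261806488, 0.17088958621025085), 89.880615234375)
rim top (0.607164204120636, -0.15660427510738373) 0.026065804064273834 [ 0.60963982 -0.15758335  0.14169474]
((289.0, 175.0), 10.049975395202637) [ 0.60712054 -0.1571599   0.142     ]
scene rim 166 ((0.605214536190033, -0.1563836634159088), 0.028345145285129547)
knob px 297.7906976744186 210.86046511627907 43 [ 0.51783297 -0.18528345  0.072     ]
cap 165.53333333333333 240.93333333333334 15 [0.43837859 0.17142216 0.066     ]
scene vial 135 [0.424 0.166 0.01 ] [0.451 0.188 0.04 ]
scene vial 97 [0.429 0.164 0.056] [0.448 0.184 0.068]
250.98275862068965 291.7586206896552 58 288 296
scene cap [0.43899855 0.17037122 0.063     ]
```

View pics/vs.png

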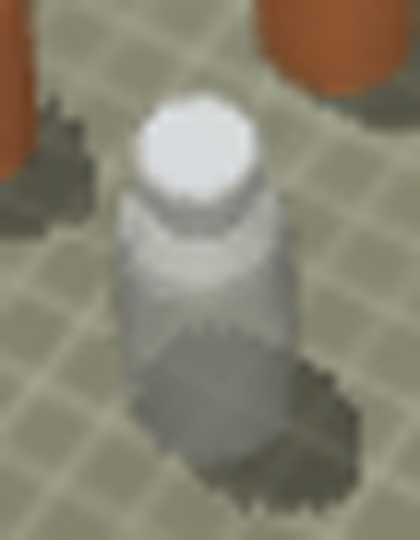

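View pics/mt.png

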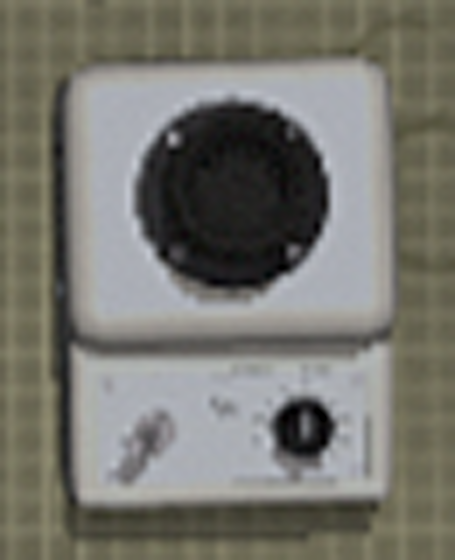

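The mixer yaw comes out near 0. Its origin is about (0.577,-0.157), and the knob, cup and deck agree on that. The big vial is near (0.439,0.171). I'm moving to hover left of the toggle with the fingers closed.

```bash
python3 -m crank '[{"dp":[0,4,-3],"rotation":[-6,0,0]},{"dp":[0,8,-6],"rotation":[-12,0,0]},{"dp":[0,12,-9],"rotation":[-19,0,0]},{"dp":[0,16,-12.5],"rotation":[-26,0,0]},{"dp":[0,20,-16],"rotation":[-32,0,0]},{"dp":[0,24,-19],"rotation":[-39,0,0]},{"dp":[0,28,-22],"rotation":[-45,0,0]},{"dp":[0,32,-25],"rotation":[-51,0,0]},{"dp":[0,36,-28],"rotation":[-57,0,0]},{"dp":[1,40,-31],"rotation":[-61,0,0]},{"dp":[2,42.9,-33.5],"rotation":[-64.3,0,0]},{"dp":[2.5,42.9,-33.5],"rotation":[-64.3,0,0]}]' 0; python3 - <<'E'
from workcell import *
import cv2,numpy as np
s=state();print({k:np.round(s[k],3).tolist() for k in("time_s","tool_pos","ee_rot","force","finger_gap","joint_positions")})
for n in ("scene","wrist"):
    c=capture(n);cv2.imwrite(f"pics/{n}1.png",c["pixels"]);np.savez(f"pics/{n}1.npz",**c)
E
```

```text
time_s: 1.65
tool_pos: [0.5125, -0.0732, 0.2195]
ee_rot: [[-0.001, -0.003, 1.0], [0.001, 1.0, 0.003], [-1.0, 0.001, -0.001]]
force: [-0.1, -0.9, -0.1]
finger_gap: 0.003
{'time_s': 1.65, 'tool_pos': [0.513, -0.073, 0.219], 'ee_rot': [[-0.001, -0.003, 1.0], [0.001, 1.0, 0.003], [-1.0, 0.001, -0.001]], 'force': [-0.078, -0.864, -0.107], 'finger_gap': 0.003, 'joint_positions': [-0.165, 0.301, 1.886, 0.001, 0.956, -0.169]}
```

View pics/wrist1.png

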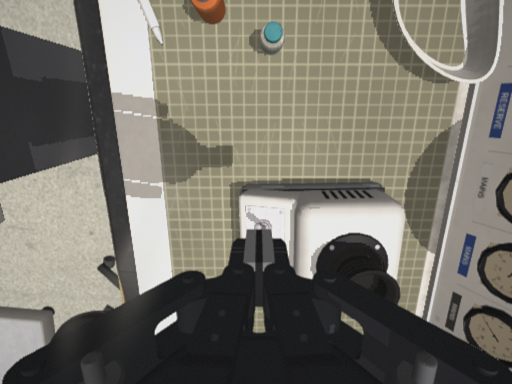

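The wrist picture shows the mixer's left side, the lever near (262,225) just beyond the closed fingertips, and the cup at (375,275). I'll crop it and measure with depth.

```bash
python3 - <<'E'
from h import *
c=load("wrist1");W=cloud(c)
cv2.imwrite("pics/w1c.png",cv2.resize(c["pixels"][180:310,230:410],None,fx=4,fy=4,interpolation=cv2.INTER_CUBIC))
print("cam",-c["R"].T@c["t"])
for X in [(.512,-.117,.084),(.512,-.097,.084),(.519,-.127,.061),(.607,-.157,.142)]: print(X,proj(c,X))
# left edge of deck body: depth at z~.09
m=(abs(W[...,2]-.09)<.006)
ys,xs=np.nonzero(m);P=W[m]
sel=(P[:,0]>.56)&(P[:,0]<.66)&(P[:,1]>-.2)&(P[:,1]<-.05);P=P[sel]
for a in np.arange(.56,.66,.01):
    q=P[abs(P[:,0]-a)<.004]; 
    if len(q): print(round(a,3),q[:,1].max().round(4),len(q))
# lever points
v,u=np.mgrid[:384,:512]
m=(u>240)&(u<292)&(v>200)&(v<240)&(W[...,2]>.06)&(W[...,2]<.1)&(W[...,0]<.54)
for r in W[m][::12]: print(r.round(3),end=' ')
m=(W[...,2]>.13)&(W[...,2]<.16)&(W[...,0]>.57);q=W[m];print("\nrim",len(q),cv2.minEnclosingCircle(q[:,:2].astype(np.float32)),q.min(0),q.max(0))
E
```

```text
cam [5.11871004e-01 4.62784680e-04 3.47290541e-01]
(0.512, -0.117, 0.084) (np.float64(258.97076380292714), np.float64(226.59250487590975))
(0.512, -0.097, 0.084) (np.float64(259.00024669625265), np.float64(207.88511590560057))
(0.519, -0.127, 0.061) (np.float64(265.3720400720974), np.float64(226.38241842532466))
(0.607, -0.157, 0.142) (np.float64(370.65028096431325), np.float64(298.0924858569224))
0.56 -0.0948 296
0.57 -0.0938 557
0.58 -0.0938 453
0.59 -0.0933 344
0.6 -0.0936 315
0.61 -0.0933 304
0.62 -0.0937 327
0.63 -0.0934 381
0.64 -0.0926 474
0.65 -0.0927 441
[ 0.531 -0.098  0.061] [ 0.532 -0.099  0.062] [ 0.535 -0.1    0.062] [ 0.538 -0.1    0.063] [ 0.529 -0.103  0.061] [ 0.528 -0.105  0.06 ] [ 0.524 -0.106  0.06 ] [ 0.536 -0.104  0.065] [ 0.533 -0.106  0.064] [ 0.528 -0.107  0.062] [ 0.524 -0.109  0.061] [ 0.536 -0.108  0.064] [ 0.533 -0.109  0.064] [ 0.531 -0.111  0.062] [ 0.528 -0.112  0.062] [ 0.517 -0.114  0.06 ] [ 0.535 -0.112  0.064] [ 0.531 -0.114  0.063] [ 0.529 -0.116  0.062] [ 0.526 -0.117  0.06 ] [ 0.539 -0.115  0.065] [ 0.538 -0.117  0.064] [ 0.527 -0.119  0.061] [ 0.54  -0.118  0.064] [ 0.532 -0.121  0.061] [ 0.517 -0.121  0.062] [ 0.532 -0.121  0.062] [ 0.512 -0.114  0.082] [ 0.525 -0.123  0.06 ] [ 0.538 -0.121  0.065] [ 0.518 -0.123  0.064] [ 0.532 -0.124  0.062] [ 0.51  -0.115  0.085] [ 0.523 -0.125  0.062] [ 0.536 -0.124  0.064] [ 0.515 -0.117  0.082] [ 0.528 -0.126  0.062] [ 0.508 -0.117  0.085] [ 0.521 -0.126  0.064] [ 0.534 -0.127  0.063] [ 0.513 -0.118  0.085] [ 0.527 -0.129  0.062] [ 0.526 -0.13   0.061] [ 0.539 -0.128  0.065] [ 0.539 -0.129  0.065] [ 0.538 -0.131  0.065] [ 0.537 -0.133  0.063] [ 0.536 -0.134  0.064] [ 0.535 -0.135  0.063] [ 0.534 -0.137  0.063] [ 0.533 -0.138  0.063] [ 0.533 -0.14   0.061] 
rim 679 ((0.605830729007721, -0.15498985350131989), 0.026141950860619545) [ 0.58689545 -0.17744512  0.13001462] [ 0.63172814 -0.12933006  0.14331521]
```

View pics/w1c.png

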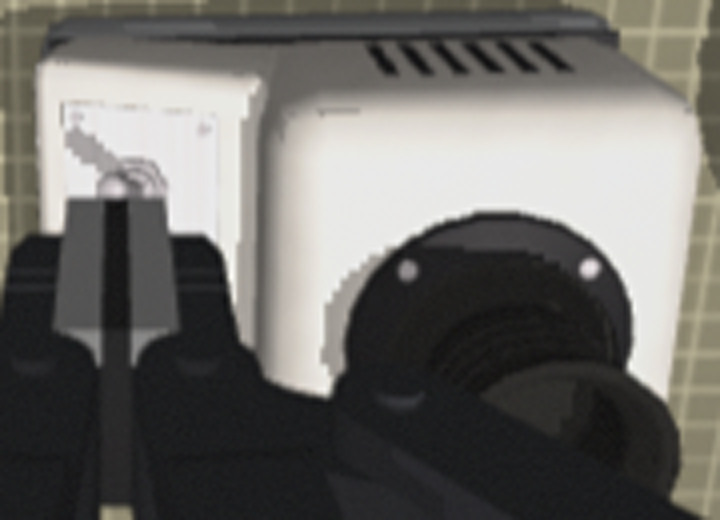

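Depth puts the lever tip at (0.512,-0.116,0.085), which agrees with the predicted (0.512,-0.117,0.084). I'm descending to its left.

```bash
python3 -m crank '[{"dp":[4,0,0],"rotation":[0,0,0]},{"dp":[8,0,0],"rotation":[0,0,0]},{"dp":[11,0,0],"rotation":[0,0,0]},{"dp":[12.8,0,0],"rotation":[0,0,0]},{"dp":[12.8,-0.8,0],"rotation":[0,0,0]},{"dp":[12.8,-1.6,0],"rotation":[0,0,0]},{"dp":[12.8,-2.2,0],"rotation":[0,0,0]},{"dp":[12.8,-2.2,0],"rotation":[0,0,0]}]' 0
```

```text
time_s: 2.75
tool_pos: [0.5116, -0.0978, 0.0921]
ee_rot: [[-0.001, 0.001, 1.0], [0.001, 1.0, -0.001], [-1.0, 0.001, -0.001]]
force: [-0.2, -0.8, -0.1]
finger_gap: -0.001
```

```bash
python3 -m crank '[{"dp":[0,-0.3,0],"rotation":[0,0,0]},{"dp":[0,-0.6,0],"rotation":[0,0,0]},{"dp":[0,-0.9,0],"rotation":[0,0,0]},{"dp":[0,-1.2,0],"rotation":[0,0,0]},{"dp":[0,-1.5,0],"rotation":[0,0,0]},{"dp":[0,-1.5,0],"rotation":[0,0,0]}]' 0;python3 - <<'E'
from workcell import *
import cv2,numpy as np
from h import *
c=capture("wrist");cv2.imwrite("pics/w2.png",cv2.resize(c["pixels"][180:310,200:380],None,fx=4,fy=4,interpolation=cv2.INTER_CUBIC))
c=capture("scene");u,v=proj(c,(.512,-.117,.084));u=int(u);v=int(v)
cv2.imwrite("pics/s2.png",cv2.resize(c["pixels"][v-40:v+40,u-50:u+50],None,fx=6,fy=6,interpolation=cv2.INTER_CUBIC))
E
```

```text
time_s: 3.5
tool_pos: [0.5116, -0.1131, 0.0921]
ee_rot: [[-0.001, 0.001, 1.0], [0.001, 1.0, -0.001], [-1.0, 0.001, -0.001]]
force: [-0.1, -0.1, 0.4]
finger_gap: -0.002
```

View pics/s2.png

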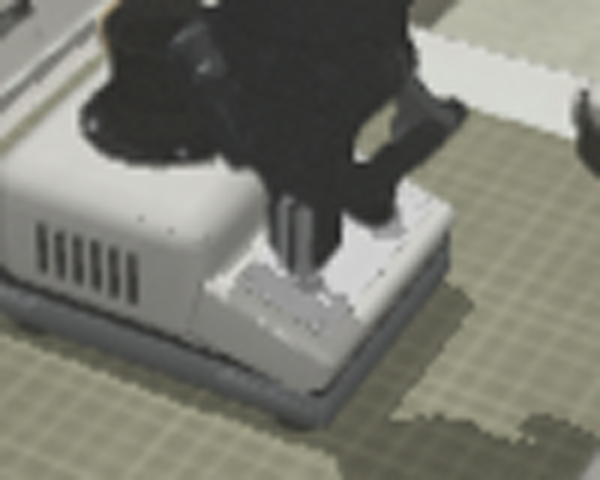

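View pics/w2.png

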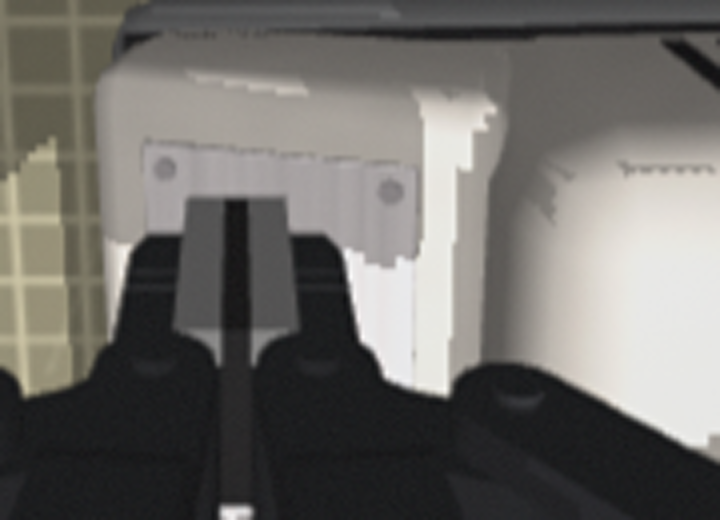

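The lever is hidden behind the fingers, with about 0.7 N showing. I'll keep going in small steps.

```bash
python3 -m crank '[{"dp":[0,-0.15,0],"rotation":[0,0,0]},{"dp":[0,-0.3,0],"rotation":[0,0,0]},{"dp":[0,-0.45,0],"rotation":[0,0,0]},{"dp":[0,-0.6,0],"rotation":[0,0,0]}]' 0; python3 -m crank '[{"dp":[0,-0.15,0],"rotation":[0,0,0]},{"dp":[0,-0.3,0],"rotation":[0,0,0]}]' 0
```

```text
time_s: 4.1
tool_pos: [0.5117, -0.1191, 0.0921]
ee_rot: [[-0.001, 0.001, 1.0], [0.001, 1.0, -0.001], [-1.0, 0.001, -0.001]]
force: [0.8, 0.9, 0.3]
finger_gap: -0.001
time_s: 4.35
tool_pos: [0.5117, -0.122, 0.092]
ee_rot: [[-0.001, 0.002, 1.0], [0.001, 1.0, -0.002], [-1.0, 0.001, -0.001]]
force: [1.0, 5.3, -0.9]
finger_gap: -0.003
```

```bash
python3 -m crank '[{"dp":[0,-0.1,0],"rotation":[0,0,0]},{"dp":[0,-0.1,0],"rotation":[0,0,0]}]' 0; 
```

```text
time_s: 4.6
tool_pos: [0.5116, -0.1221, 0.0919]
ee_rot: [[-0.001, 0.002, 1.0], [0.002, 1.0, -0.002], [-1.0, 0.002, -0.001]]
force: [1.4, 7.0, -0.5]
finger_gap: 0.007
```

```bash
python3 -m crank '[{"dp":[0,-0.2,0],"rotation":[0,0,0]},{"dp":[0,-0.2,0],"rotation":[0,0,0]},{"dp":[0,-0.2,0],"rotation":[0,0,0]}]' 0;  python3 -m crank '[{"dp":[0,0.5,0],"rotation":[0,0,0]},{"dp":[0,2,0],"rotation":[0,0,0]},{"dp":[-2,4,0],"rotation":[0,0,0]},{"dp":[-6,6,0],"rotation":[0,0,0]},{"dp":[-10,6,0],"rotation":[0,0,0]},{"dp":[-11,6,0],"rotation":[0,0,0]}]' 0;python3 - <<'E'
from workcell import *
import cv2,numpy as np
from h import *
c=capture("wrist");np.savez("pics/wrist3.npz",**c);u,v=proj(c,(.512,-.127,.07));print(u,v)
cv2.imwrite("pics/w3.png",cv2.resize(c["pixels"][150:310,200:400],None,fx=4,fy=4,interpolation=cv2.INTER_CUBIC))
W=cloud(c)
m=(W[...,2]>.072)&(W[...,2]<.1)&(abs(W[...,0]-.512)<.015)&(W[...,1]<-.1)&(W[...,1]>-.16)
print(W[m].round(3)[::5])
E
```

```text
time_s: 4.97
tool_pos: [0.5116, -0.1225, 0.0919]
ee_rot: [[-0.001, 0.003, 1.0], [0.005, 1.0, -0.003], [-1.0, 0.005, -0.001]]
force: [2.1, 12.8, 2.5]
finger_gap: 0.001
time_s: 5.72
tool_pos: [0.5132, -0.0625, 0.2046]
ee_rot: [[0.003, 0.002, 1.0], [0.004, 1.0, -0.002], [-1.0, 0.004, 0.003]]
force: [0.4, -0.6, -0.4]
finger_gap: -0.004
256.9427847114393 246.72407216026937
[]
```

View pics/w3.png

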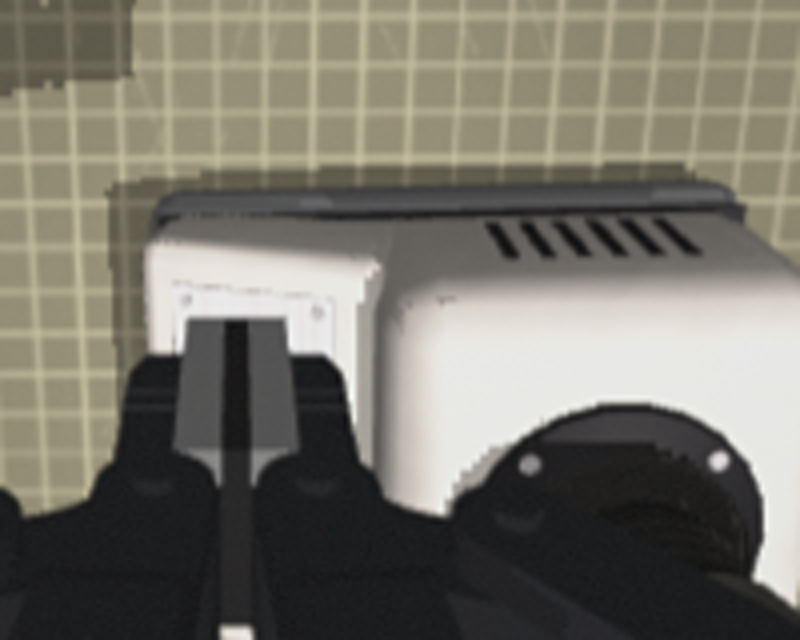

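```bash
python3 -m crank '[{"dp":[0,5,-1],"rotation":[0,0,0]},{"dp":[0,10,-3],"rotation":[0,0,0]},{"dp":[0,15,-5],"rotation":[0,0,0]},{"dp":[0,19,-6.5],"rotation":[0,0,0]},{"dp":[0,20,-7.4],"rotation":[0,0,0]},{"dp":[0,20,-7.4],"rotation":[0,0,0]},{"dp":[0,20,-7.4],"rotation":[0,0,0]}]' 65;python3 - <<'E'
from workcell import *
import cv2,numpy as np
from h import *
print(state()["finger_gap"])
for n in("wrist","scene","top"):
    c=capture(n);np.savez(f"pics/{n}4.npz",**c)
    if n=="wrist": cv2.imwrite("pics/w4.png",c["pixels"])
    else:
        u,v=proj(c,(.512,-.127,.075));u=int(u);v=int(v)
        cv2.imwrite(f"pics/{n}4c.png",cv2.resize(c["pixels"][v-20:v+20,u-25:u+25],None,fx=12,fy=12,interpolation=cv2.INTER_CUBIC))
        for X in((.512,-.117,.084),(.512,-.137,.084)):
            a,b=proj(c,X);print(n,(a-u+25)*12,(b-v+20)*12)
E
```

```text
time_s: 6.65
tool_pos: [0.4398, 0.1366, 0.2047]
ee_rot: [[0.002, 0.003, 1.0], [0.004, 1.0, -0.003], [-1.0, 0.004, 0.002]]
force: [-0.5, 0.2, 0.5]
finger_gap: 0.647
0.6465073598117603
scene 283.5694758236682 238.66038233403663
scene 329.3897627167487 188.45363139548306
top 259.55166088226815 240.02833910014124
top 349.5532453862322 239.67306367118977
```

View pics/w4.png

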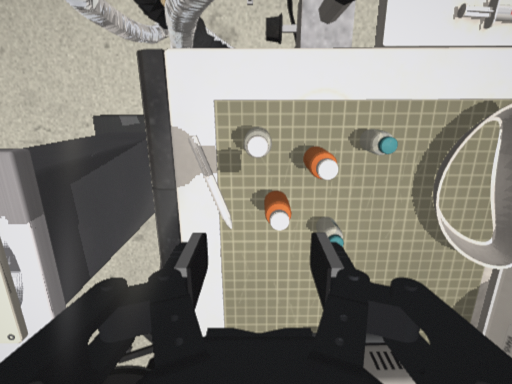

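View pics/scene4c.png

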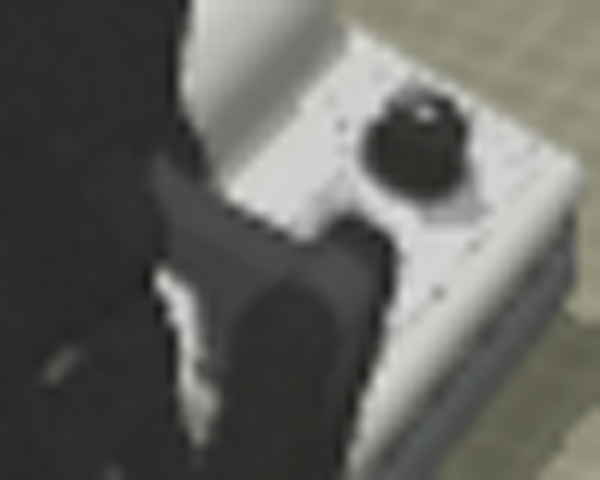

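View pics/top4c.png

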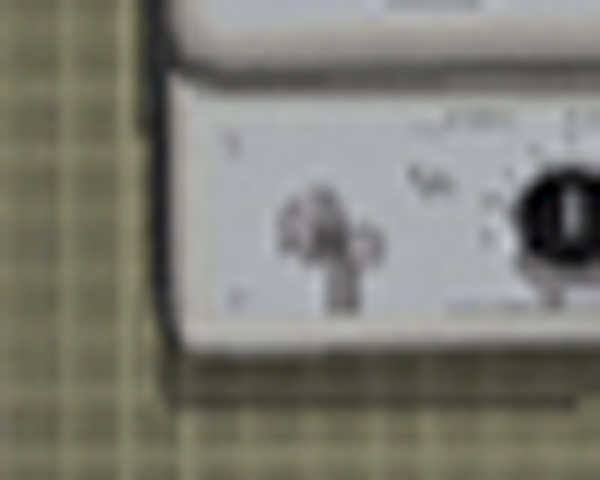

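The top crop has the lever tip at (365,242). On is predicted at (350,240) and off at (260,240), so the toggle is on. In the wrist view the big vial's white cap is at (257,146). I'll measure it.

```bash
python3 - <<'E'
from h import *
c=load("wrist4");hs=cv2.cvtColor(c["pixels"],cv2.COLOR_BGR2HSV)
w=((hs[...,1]<40)&(hs[...,2]>190)).astype(np.uint8);w[:128]=0;w[165:]=0;w[:,:240]=0;w[:,275:]=0
n,l,st,ce=cv2.connectedComponentsWithStats(w);i=1+np.argmax(st[1:,4]);print(st[i],ce[i],plane(c,*ce[i],.066))
W=cloud(c);W_=W[132:160,242:272].reshape(-1,3);q=W_[W_[:,2]>.06];print("depth top",np.median(q,0),q.min(0),q.max(0))
for lo,hi in((.008,.045),(.02,.055)):
    q=W_[(W_[:,2]>lo)&(W_[:,2]<hi)];print(q.min(0).round(4),q.max(0).round(4),len(q))
# mixer cup from top4
t=load("top4");W=cloud(t)
m=(W[...,2]>.138)&(W[...,2]<.15)&(abs(W[...,0]-.607)<.05)&(abs(W[...,1]+.157)<.05)
q=W[m];print("rim",len(q),cv2.minEnclosingCircle(q[:,:2].astype(np.float32)),q.min(0),q.max(0))
cv2.imwrite("pics/cup4.png",cv2.resize(t["pixels"][160:195,268:310],None,fx=14,fy=14,interpolation=cv2.INTER_CUBIC))
E
```

```text
[248 137  22  20 350] [258.00857143 146.06857143] [0.43997302 0.17436007 0.066     ]
depth top [0.4390478  0.17447838 0.06541781] [0.42954323 0.16439998 0.06100695] [0.44846024 0.18436565 0.06783767]
[0.4248 0.16   0.0157] [0.4532 0.1854 0.0449] 46
[0.4248 0.16   0.0211] [0.4532 0.1858 0.0507] 243
rim 159 ((0.6069000959396362, -0.15704497694969177), 0.025766238570213318) [ 0.58152727 -0.18258972  0.13807608] [ 0.63238619 -0.13150022  0.14906754]
```

View pics/cup4.png

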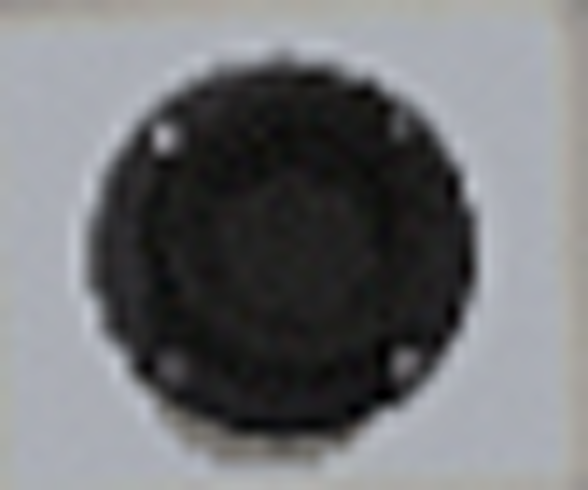

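```bash
python3 -m crank '[{"dp":[0,2,0],"rotation":[0,0,0]},{"dp":[3,3.6,-0.05],"rotation":[0,0,0]},{"dp":[7,3.6,-0.05],"rotation":[0,0,0]},{"dp":[10,3.6,-0.05],"rotation":[0,0,0]},{"dp":[13,3.6,-0.05],"rotation":[0,0,0]},{"dp":[14.5,3.6,-0.05],"rotation":[0,0,0]},{"dp":[15.6,3.6,-0.05],"rotation":[0,0,0]},{"dp":[16.2,3.6,-0.05],"rotation":[0,0,0]},{"dp":[16.2,3.6,-0.05],"rotation":[0,0,0]}]' 65;python3 - <<'E'
from workcell import *
import cv2,numpy as np
c=capture("wrist");cv2.imwrite("pics/w5.png",c["pixels"])
E
```

```text
time_s: 7.92
tool_pos: [0.4404, 0.1732, 0.0433]
ee_rot: [[0.003, 0.004, 1.0], [0.004, 1.0, -0.004], [-1.0, 0.004, 0.003]]
force: [0.2, -0.2, 0.3]
finger_gap: 0.652
```

View pics/w5.png

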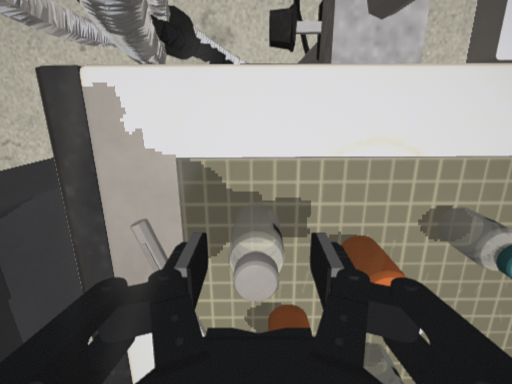

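The vial at (257,255) stands centred between the fingers (205 and 315), clear of the orange ones. I'm closing the gripper.

```bash
python3 -m crank '[{"dp":[0,0,0],"rotation":[0,0,0]},{"dp":[0,0,0],"rotation":[0,0,0]},{"dp":[0,0,0],"rotation":[0,0,0]},{"dp":[0,0,0],"rotation":[0,0,0]},{"dp":[0,0,0],"rotation":[0,0,0]}]' 0; python3 -m crank '[{"dp":[-0.5,0,0],"rotation":[0,0,0]},{"dp":[-3,0,0],"rotation":[0,0,0]},{"dp":[-8,0,0],"rotation":[0,0,0]},{"dp":[-13,0,0],"rotation":[0,0,0]},{"dp":[-17,0,0],"rotation":[0,0,0]},{"dp":[-18,0,0],"rotation":[0,0,0]},{"dp":[-18,0,0],"rotation":[0,0,0]}]' ;python3 - <<'E'
from workcell import *
import cv2,numpy as np
for n in("wrist","scene"):
    c=capture(n);cv2.imwrite(f"pics/{n}6.png",c["pixels"]);np.savez(f"pics/{n}6.npz",**c)
print(state()["tool_pos"],state()["ee_rot"])
E
```

```text
time_s: 8.6
tool_pos: [0.4408, 0.1735, 0.0442]
ee_rot: [[0.004, 0.004, 1.0], [0.004, 1.0, -0.004], [-1.0, 0.005, 0.004]]
force: [-1.2, -0.2, 5.2]
finger_gap: 0.326
time_s: 9.48
tool_pos: [0.4399, 0.1727, 0.2244]
ee_rot: [[0.005, 0.004, 1.0], [0.005, 1.0, -0.004], [-1.0, 0.005, 0.005]]
force: [-0.4, 0.4, -1.9]
finger_gap: 0.32
[0.43904119 0.17236918 0.22286327] [[ 0.00219143  0.00400254  0.99998959]
 [ 0.00366036  0.99998526 -0.00401055]
 [-0.9999909   0.00366911  0.00217675]]
```

View pics/wrist6.png

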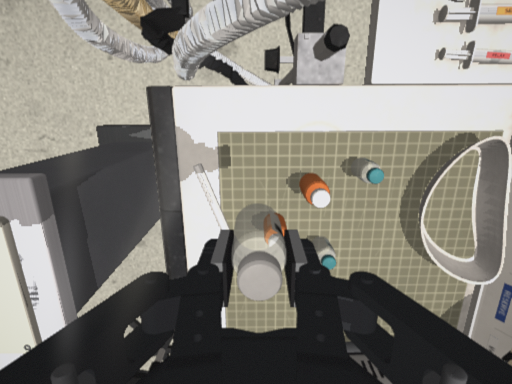

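View pics/scene6.png

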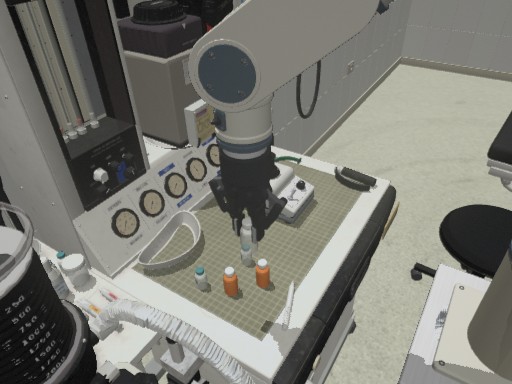

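The vial is held (gap 0.32, wrist and scene pictures agree). Next I measure the vial relative to the tool: cap, bottom and tilt.

```bash
python3 - <<'E'
from h import *
from workcell import *
s=state();print("T",s["tool_pos"],s["force"],s["time_s"])
c=capture("wrist");np.savez("pics/wrist7.npz",**c);W=cloud(c)
v,u=np.mgrid[:384,:512]
m=(W[...,2]>.22)&(u>235)&(u<285)&(v>245)&(v<302);q=W[m];print("cap",len(q),np.median(q,0),q.min(0),q.max(0))
cv2.imwrite("pics/w7.png",cv2.resize(c["pixels"][180:310,200:320],None,fx=5,fy=5,interpolation=cv2.INTER_CUBIC))
c=capture("scene");np.savez("pics/scene7.npz",**c);W=cloud(c)
m=(abs(W[...,0]-.439)<.03)&(abs(W[...,1]-.175)<.03)&(W[...,2]>.15)&(W[...,2]<.26)
q=W[m];print(len(q))
for z in np.arange(.17,.25,.005):
    p=q[abs(q[:,2]-z)<.0025]
    if len(p)>2: print(z.round(3),len(p),p.min(0).round(4),p.max(0).round(4))
a,b=proj(c,(.439,.173,.2));a=int(a);b=int(b);print(a,b)
cv2.imwrite("pics/s7.png",cv2.resize(c["pixels"][b-30:b+30,a-35:a+35],None,fx=9,fy=9,interpolation=cv2.INTER_CUBIC))
for X in((.439,.173,.179),(.439,.173,.245)):
    x,y=proj(c,X);print((x-a+35)*9,(y-b+30)*9)
E
```

```text
T [0.43904119 0.17236918 0.22286327] [-0.97277457  0.68866212 -0.91138515] 9.575
cap 2339 [0.43930212 0.17739818 0.24368721] [0.42785331 0.16381854 0.22206511] [0.45198724 0.18393737 0.24635324]
927
0.18 21 [0.4236 0.1697 0.1786] [0.4455 0.1872 0.1821]
0.185 30 [0.4235 0.169  0.1827] [0.4443 0.1862 0.187 ]
0.19 38 [0.4231 0.1669 0.1876] [0.4475 0.1866 0.1925]
0.195 32 [0.4237 0.1659 0.1925] [0.4471 0.1864 0.1973]
0.2 38 [0.4234 0.168  0.1977] [0.4466 0.1863 0.2025]
0.205 30 [0.4258 0.1776 0.2026] [0.4506 0.1868 0.2075]
0.21 30 [0.4182 0.1769 0.2075] [0.4591 0.1858 0.2124]
0.215 48 [0.4125 0.1671 0.2125] [0.4631 0.1871 0.2174]
0.22 71 [0.4114 0.1653 0.2176] [0.4651 0.1868 0.2225]
0.225 103 [0.411  0.1642 0.2225] [0.4644 0.1877 0.2275]
0.23 79 [0.4107 0.1646 0.2277] [0.4649 0.1837 0.2325]
0.235 61 [0.4113 0.1671 0.2326] [0.4661 0.1831 0.2374]
0.24 76 [0.4112 0.1616 0.2375] [0.4664 0.1837 0.2424]
0.245 117 [0.411  0.1601 0.2425] [0.4648 0.1839 0.2475]
248 240
319.47125979551424 356.48774113592526
305.89809521837213 98.93322546431742
```

View pics/s7.png

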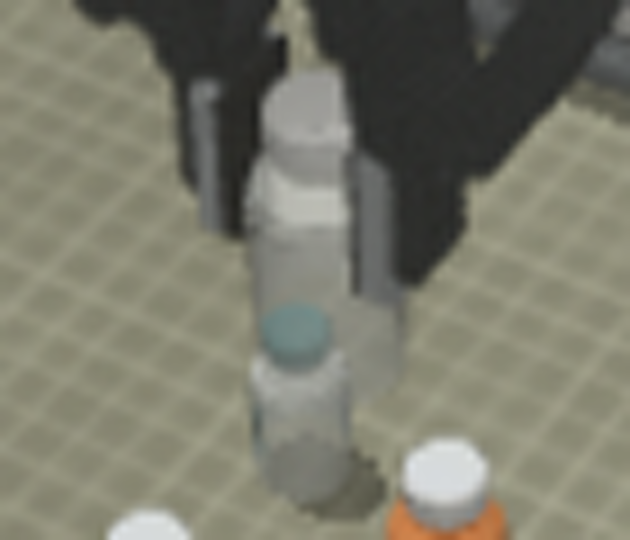

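View pics/w7.png

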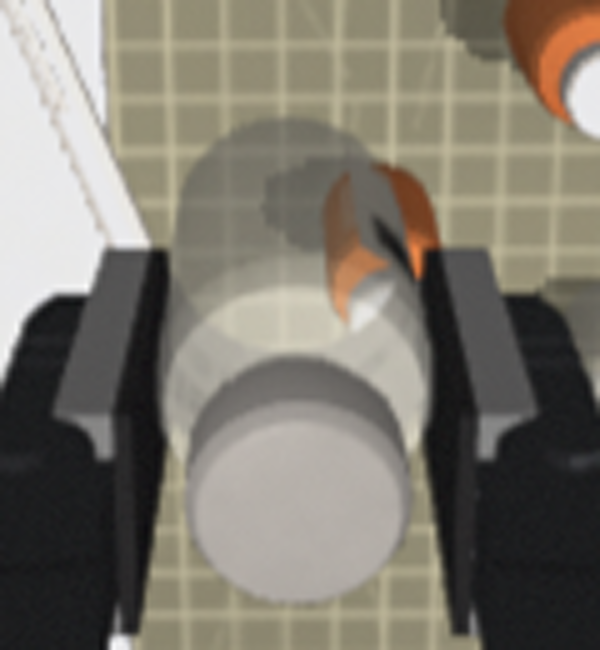

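```bash
python3 - <<'E'
from h import *
c=load("wrist7");W=cloud(c)
q=W[268:292,248:272].reshape(-1,3);print("cap z",np.median(q[:,2]),np.percentile(q[:,2],[5,95]))
zc=np.median(q[:,2])
px=lambda a,b:(a/5+200,b/5+180)
top=plane(c,*px(299,503),zc);print("captop",top)
th=np.linspace(0,2*np.pi,72)
def circ(ctr,r):
    P=np.array([proj(c,np.array(ctr)+[r*np.cos(t),r*np.sin(t),0]) for t in th]);P=(P-[200,180])*5
    return "L%.0f R%.0f T%.0f B%.0f"%(P[:,0].min(),P[:,0].max(),P[:,1].min(),P[:,1].max())
print("cap r10",circ(top,.0095),"observed L187 R407 T402 B603")
for dy in(-.002,0,.002):
  print(dy,"bottom",circ(top-[0,dy,.066],.0145),"shoulder",circ(top-[0,dy,.021],.0145))
s=load("scene7")
for h in(0,.045):
    P=np.array([proj(s,top-[0,0,.066-h]+[.0145*np.cos(t),.0145*np.sin(t),0]) for t in th]);P=(P-[213,210])*9;print(h,P.min(0),P.max(0))
E
```

```text
cap z nan [nan nan]
captop [nan nan nan]
cap r10 Lnan Rnan Tnan Bnan observed L187 R407 T402 B603
-0.002 bottom Lnan Rnan Tnan Bnan shoulder Lnan Rnan Tnan Bnan
0 bottom Lnan Rnan Tnan Bnan shoulder Lnan Rnan Tnan Bnan
0.002 bottom Lnan Rnan Tnan Bnan shoulder Lnan Rnan Tnan Bnan
0 [nan nan] [nan nan]
0.045 [nan nan] [nan nan]
```

```bash
python3 - <<'E'
from h import *
c=load("wrist7");W=cloud(c)
q=W[255:300,240:280].reshape(-1,3);q=q[~np.isnan(q[:,2])];print(len(q),np.percentile(q[:,2],[5,50,95]) if len(q) else 0)
px=lambda a,b:(a/5+200,b/5+180)
th=np.linspace(0,2*np.pi,72)
def circ(ctr,r):
    P=np.array([proj(c,np.array(ctr)+[r*np.cos(t),r*np.sin(t),0]) for t in th]);P=(P-[200,180])*5
    return "L%.0f R%.0f T%.0f B%.0f"%(P[:,0].min(),P[:,0].max(),P[:,1].min(),P[:,1].max())
for zc in(.2425,.245,.2475):
  top=plane(c,*px(298,503),zc);print("captop",top.round(4))
  print("cap",circ(top,.0095),"observed L187 R407 T402 B603")
  for dy in(-.002,0,.002):
    print(dy,"bottom",circ(top-[0,dy,.066],.0145),"obs L172 T117","shoulder",circ(top-[0,dy,.021],.0145))
s=load("scene7")
top=plane(c,*px(298,503),.245)
for h in(0,.045):
    P=np.array([proj(s,top-[0,0,.066-h]+[.0145*np.cos(t),.0145*np.sin(t),0]) for t in th]);P=(P-[213,210])*9;print(h,P.min(0),P.max(0))
E
```

```text
1795 [0.00187831 0.24413323 0.24520145]
captop [0.4395 0.1727 0.2425]
cap L190 R406 T408 B594 observed L187 R407 T402 B603
-0.002 bottom L185 R404 T91 B295 obs L172 T117 shoulder L154 R439 T233 B488
0 bottom L185 R404 T106 B308 obs L172 T117 shoulder L155 R438 T252 B505
0.002 bottom L186 R404 T120 B322 obs L172 T117 shoulder L156 R438 T270 B521
captop [0.4395 0.1744 0.245 ]
cap L188 R408 T405 B596 observed L187 R407 T402 B603
-0.002 bottom L183 R406 T85 B292 obs L172 T117 shoulder L151 R442 T228 B488
0 bottom L184 R406 T100 B306 obs L172 T117 shoulder L152 R441 T247 B505
0.002 bottom L184 R405 T114 B319 obs L172 T117 shoulder L153 R441 T266 B521
captop [0.4395 0.1761 0.2475]
cap L185 R411 T403 B599 observed L187 R407 T402 B603
-0.002 bottom L181 R408 T78 B289 obs L172 T117 shoulder L148 R445 T222 B488
0 bottom L182 R407 T93 B302 obs L172 T117 shoulder L149 R444 T241 B505
0.002 bottom L182 R407 T108 B316 obs L172 T117 shoulder L150 R444 T261 B522
0 [238.07049138 306.5024113 ] [388.71439335 415.50043746]
0.045 [225.5409891  135.11838843] [382.55608481 242.54959893]
```

The vial is upright in the grip to within about 2°, with its bottom 44 mm below the TCP. I'm carrying it past the cup to a pose where the wrist camera sees the cup.

```bash
python3 -m crank '[{"dp":[-1,-3,1],"rotation":[0,0,0]},{"dp":[-2,-7,3],"rotation":[0,0,0]},{"dp":[-3.7,-11,5],"rotation":[0,0,0]},{"dp":[-3.7,-15,7],"rotation":[0,0,0]},{"dp":[-3.7,-19,9],"rotation":[0,0,0]},{"dp":[-3.7,-23,11],"rotation":[0,0,0]},{"dp":[-3.7,-27,13],"rotation":[0,0,0]},{"dp":[-3.7,-31,15],"rotation":[0,0,0]},{"dp":[-3.7,-35,16.5],"rotation":[0,0,0]},{"dp":[-3.7,-38,16.7],"rotation":[0,0,0]},{"dp":[-3.7,-39.5,16.7],"rotation":[0,0,0]},{"dp":[-3.7,-39.5,16.7],"rotation":[0,0,0]}]' - ; python3 -m crank '[{"dp":[0,0,0],"rotation":[0,0,0]},{"dp":[0,0,0],"rotation":[0,0,0]}]'; python3 - <<'E'
from workcell import *
import cv2,numpy as np
from h import *
for n in("wrist","top"):
    c=capture(n);cv2.imwrite(f"pics/{n}8.png",c["pixels"]);np.savez(f"pics/{n}8.npz",**c)
    W=cloud(c);m=(W[...,2]>.137)&(W[...,2]<.148)&(abs(W[...,0]-.607)<.04)&(abs(W[...,1]+.157)<.04)
    q=W[m]; 
    if len(q):print(n,len(q),cv2.minEnclosingCircle(q[:,:2].astype(np.float32)),q.min(0),q.max(0))
print(state()["tool_pos"],state()["force"])
E
```

```text
time_s: 11.18
tool_pos: [0.6038, -0.2237, 0.2574]
ee_rot: [[-0.0, 0.005, 1.0], [0.004, 1.0, -0.005], [-1.0, 0.004, -0.0]]
force: [0.2, -0.0, -0.3]
finger_gap: 0.322
time_s: 11.42
tool_pos: [0.6037, -0.2226, 0.2573]
ee_rot: [[-0.001, 0.004, 1.0], [0.005, 1.0, -0.004], [-1.0, 0.005, -0.001]]
force: [0.1, -0.5, -1.5]
finger_gap: 0.319
wrist 1474 ((0.6058872938156128, -0.1551707684993744), 0.02595164068043232) [ 0.58029846 -0.18078607  0.13700583] [ 0.63111916 -0.13014963  0.1436013 ]
top 161 ((0.6070517897605896, -0.15695595741271973), 0.02566092275083065) [ 0.58178072 -0.18034904  0.13707492] [ 0.63252272 -0.13153046  0.14757081]
[ 0.6039035  -0.22287922  0.25759367] [ 0.02174448 -0.70440586 -0.28023191]
```

View pics/wrist8.png

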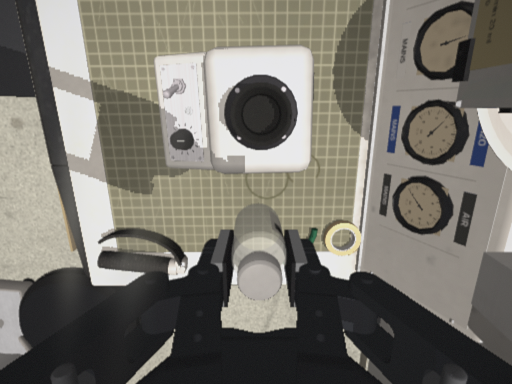

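```bash
python3 -m crank '[{"dp":[0,2,0.05],"rotation":[0,0,0]},{"dp":[0,4,0.1],"rotation":[0,0,0]},{"dp":[0,6,0.18],"rotation":[0,0,0]},{"dp":[0,6.6,0.18],"rotation":[0,0,0]},{"dp":[2,6.6,0.18],"rotation":[0,0,0]},{"dp":[4,6.6,0.18],"rotation":[0,0,0]},{"dp":[5.5,6.6,0.18],"rotation":[0,0,0]},{"dp":[6.1,6.6,0.18],"rotation":[0,0,0]},{"dp":[6.1,6.6,0.18],"rotation":[0,0,0]},{"dp":[6.1,6.6,0.18],"rotation":[0,0,0]}]' - ; python3 - <<'E'
from workcell import *
import cv2,numpy as np
from h import *
for n in("wrist","scene"):
    c=capture(n);cv2.imwrite(f"pics/{n}9.png",c["pixels"]);np.savez(f"pics/{n}9.npz",**c)
    if n=="wrist": cv2.imwrite("pics/w9.png",cv2.resize(c["pixels"][170:310,180:340],None,fx=5,fy=5,interpolation=cv2.INTER_CUBIC))
    else:
        a,b=proj(c,(.606,-.157,.15));a=int(a);b=int(b);print(a,b)
        cv2.imwrite("pics/s9.png",cv2.resize(c["pixels"][b-35:b+35,a-35:a+35],None,fx=8,fy=8,interpolation=cv2.INTER_CUBIC))
print(state()["tool_pos"],state()["force"])
E
```

```text
time_s: 12.78
tool_pos: [0.6065, -0.1568, 0.1976]
ee_rot: [[0.001, 0.004, 1.0], [0.004, 1.0, -0.004], [-1.0, 0.004, 0.001]]
force: [-0.5, 0.6, -0.8]
finger_gap: 0.321
265 152
[ 0.60639222 -0.15676897  0.19758543] [-0.29005816 -0.63593821 -1.25694455]
```

View pics/w9.png

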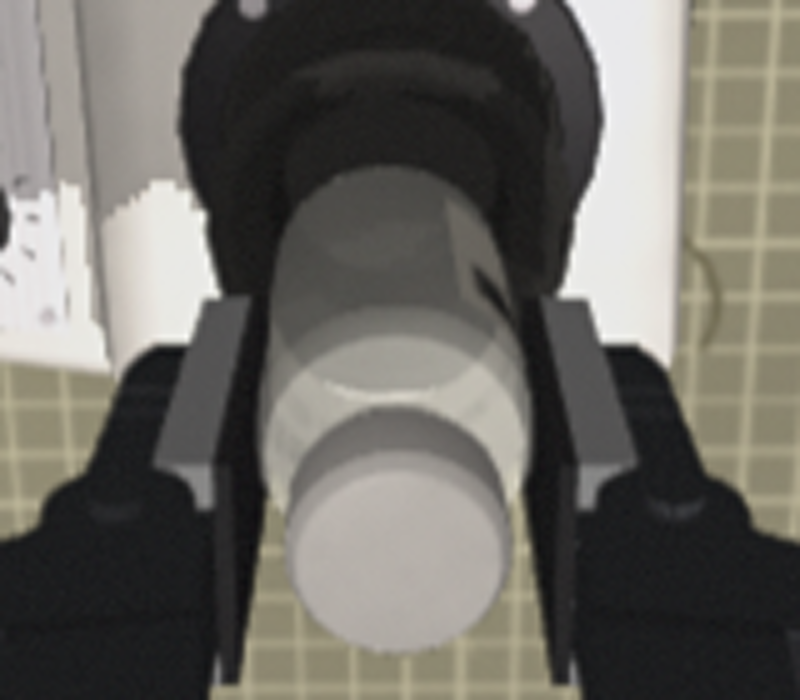

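View pics/s9.png

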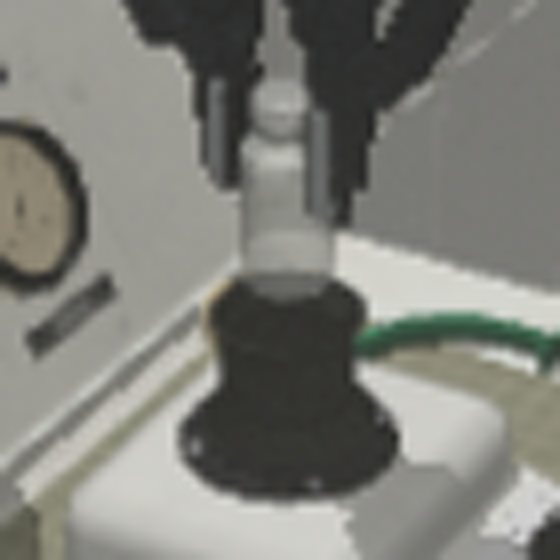

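In the scene crop the vial (241–332) is centred over the cup rim (212–365), and in the wrist crop both centre near u=392. I'm lowering slowly into the bore.

```bash
python3 -m crank '[{"dp":[0.6,0,0],"rotation":[0,0,0]},{"dp":[1.2,0,0],"rotation":[0,0,0]},{"dp":[1.8,0,0],"rotation":[0,0,0]},{"dp":[1.8,0,0],"rotation":[0,0,0]}]' -;  python3 -m crank '[{"dp":[0.3,0,0],"rotation":[0,0,0]},{"dp":[0.6,0,0],"rotation":[0,0,0]},{"dp":[0.9,0,0],"rotation":[0,0,0]},{"dp":[0.9,0,0],"rotation":[0,0,0]}]' -
```

```text
time_s: 13.38
tool_pos: [0.606, -0.1566, 0.1787]
ee_rot: [[-0.0, 0.004, 1.0], [0.004, 1.0, -0.004], [-1.0, 0.004, -0.0]]
force: [-0.2, 0.5, -1.1]
finger_gap: 0.317
time_s: 13.88
tool_pos: [0.6058, -0.1565, 0.1694]
ee_rot: [[-0.001, 0.004, 1.0], [0.005, 1.0, -0.004], [-1.0, 0.005, -0.001]]
force: [-0.4, -0.4, -1.2]
finger_gap: 0.322
```

```bash
python3 -m crank '[{"dp":[0.2,0,0],"rotation":[0,0,0]},{"dp":[0.4,0,0],"rotation":[0,0,0]},{"dp":[0.4,0,0],"rotation":[0,0,0]}]' -;  python3 -m crank '[{"dp":[0.1,0,0],"rotation":[0,0,0]},{"dp":[0.2,0,0],"rotation":[0,0,0]},{"dp":[0.2,0,0],"rotation":[0,0,0]}]' -;  python3 -m crank '[{"dp":[0.1,0,0],"rotation":[0,0,0]},{"dp":[0.1,0,0],"rotation":[0,0,0]}]' -
```

```text
time_s: 14.25
tool_pos: [0.6056, -0.1564, 0.1652]
ee_rot: [[-0.001, 0.004, 1.0], [0.005, 1.0, -0.004], [-1.0, 0.005, -0.001]]
force: [-0.9, 0.3, -0.7]
finger_gap: 0.322
time_s: 14.62
tool_pos: [0.6056, -0.1564, 0.1631]
ee_rot: [[-0.001, 0.004, 1.0], [0.005, 1.0, -0.004], [-1.0, 0.005, -0.001]]
force: [0.5, -0.4, -0.2]
finger_gap: 0.321
time_s: 14.88
tool_pos: [0.6057, -0.1564, 0.1623]
ee_rot: [[-0.001, 0.004, 1.0], [0.005, 1.0, -0.004], [-1.0, 0.005, -0.001]]
force: [-0.4, 0.4, 1.8]
finger_gap: 0.324
```

```bash
python3 -m crank '[{"dp":[0.1,0,0],"rotation":[0,0,0]},{"dp":[0.2,0,0],"rotation":[0,0,0]},{"dp":[0.2,0,0],"rotation":[0,0,0]}]' -;  python3 -m crank '[{"dp":[0.1,0,0],"rotation":[0,0,0]},{"dp":[0.2,0,0],"rotation":[0,0,0]},{"dp":[0.2,0,0],"rotation":[0,0,0]}]' -;python3 - <<'E'
from workcell import *
import cv2
from h import *
c=capture("scene");np.savez("pics/scene10.npz",**c)
a,b=265,152
cv2.imwrite("pics/s10.png",cv2.resize(c["pixels"][b-35:b+35,a-35:a+35],None,fx=8,fy=8,interpolation=cv2.INTER_CUBIC))
s=state();print(s["tool_pos"],s["force"])
E
```

```text
time_s: 15.25
tool_pos: [0.6057, -0.1564, 0.1605]
ee_rot: [[-0.001, 0.004, 1.0], [0.005, 1.0, -0.004], [-1.0, 0.005, -0.001]]
force: [-1.3, -0.6, 3.4]
finger_gap: 0.321
time_s: 15.62
tool_pos: [0.6058, -0.1565, 0.1585]
ee_rot: [[-0.001, 0.004, 1.0], [0.005, 1.0, -0.004], [-1.0, 0.005, -0.001]]
force: [-1.5, -0.4, 5.1]
finger_gap: 0.322
[ 0.60573849 -0.15646398  0.15857535] [-1.26035168  0.55948621  5.4659975 ]
```

View pics/s10.png

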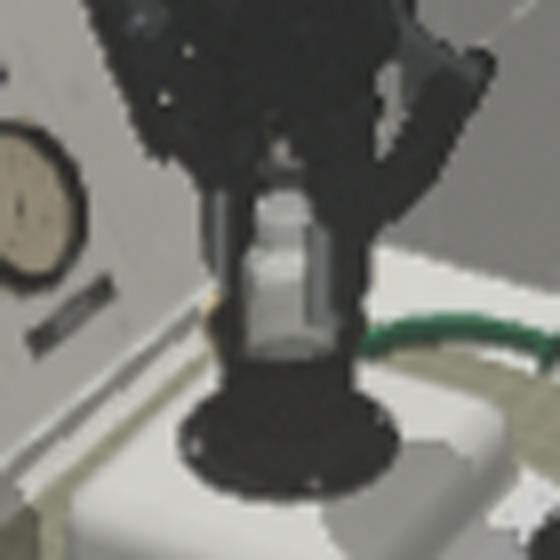

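Two checks agree on the cup depth so far. TCP travel since contact is 4.2 mm, and the net force of about 6.2 N corresponds to about 4.1 mm. I'm pressing 1.8 mm more and then holding.

```bash
python3 -m crank '[{"dp":[0.1,0,0],"rotation":[0,0,0]},{"dp":[0.18,0,0],"rotation":[0,0,0]},{"dp":[0.18,0,0],"rotation":[0,0,0]},{"dp":[0.18,0,0],"rotation":[0,0,0]}]' -;python3 - <<'E'
from workcell import *
import cv2
from h import *
F=[]
for i in range(4):
    c=capture("wrist");s=state();F.append(s["force"])
print(s["tool_pos"],np.mean(F,0))
cv2.imwrite("pics/w11.png",cv2.resize(c["pixels"][120:310,160:360],None,fx=3,fy=3))
c=capture("scene");W=cloud(c)
cv2.imwrite("pics/s11.png",cv2.resize(c["pixels"][115:190,225:330],None,fx=7,fy=7,interpolation=cv2.INTER_CUBIC))
E
```

```text
time_s: 16.18
tool_pos: [0.6058, -0.1565, 0.1571]
ee_rot: [[-0.001, 0.004, 1.0], [0.004, 1.0, -0.004], [-1.0, 0.004, -0.001]]
force: [-2.7, -0.1, 6.3]
finger_gap: 0.32
[ 0.60575671 -0.15644417  0.15704702] [-2.69717411  0.5117761   6.26988707]
```

View pics/w11.png

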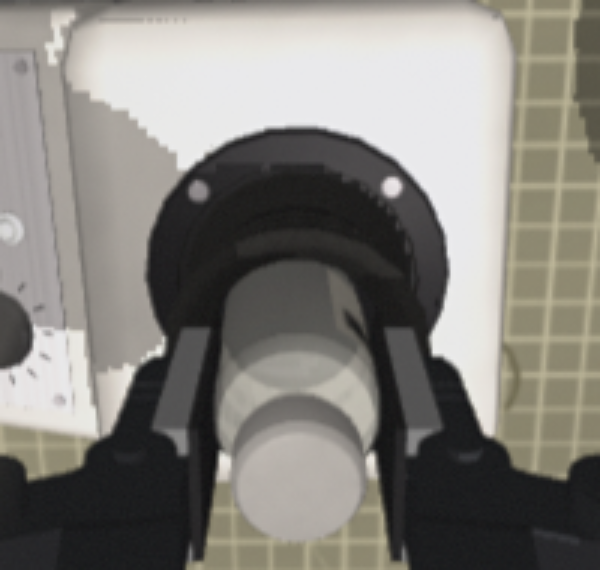

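View pics/s11.png

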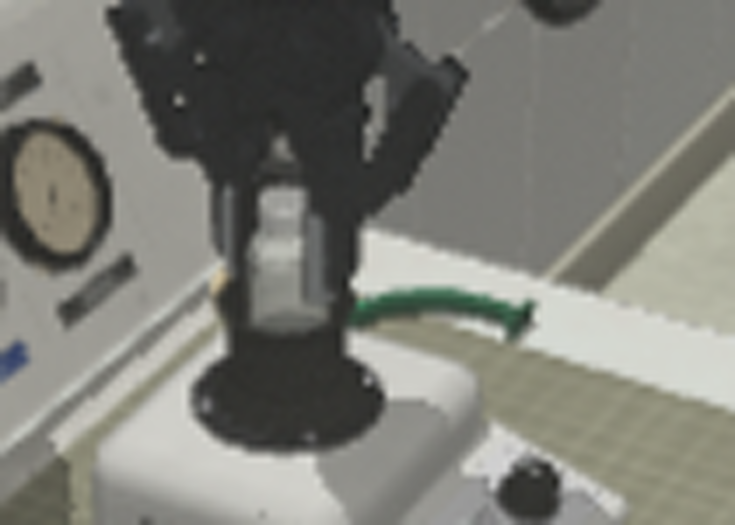

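```bash
python3 -m crank '[{"dp":[0.08,0,-0.03],"rotation":[0,0,0]},{"dp":[0.08,0,-0.05],"rotation":[0,0,0]},{"dp":[0.08,0,-0.05],"rotation":[0,0,0]},{"dp":[0.08,0,-0.05],"rotation":[0,0,0]},{"dp":[0.08,0,-0.05],"rotation":[0,0,0]},{"dp":[0.08,0,-0.05],"rotation":[0,0,0]},{"dp":[0.08,0,-0.05],"rotation":[0,0,0]},{"dp":[0.08,0,-0.05],"rotation":[0,0,0]}]' -;python3 - <<'E'
from workcell import *
from h import *
F=[];T=[]
for i in range(6):
    c=capture("top");s=state();F.append(s["force"]);T.append(s["tool_pos"])
print(s["time_s"],np.mean(T,0),np.mean(F,0),s["finger_gap"])
cv2.imwrite("pics/t12.png",c["pixels"]);np.savez("pics/top12.npz",**c)
c=capture("wrist");cv2.imwrite("pics/w12.png",c["pixels"])
E
```

```text
time_s: 17.42
tool_pos: [0.6057, -0.1565, 0.1568]
ee_rot: [[0.0, 0.004, 1.0], [0.004, 1.0, -0.004], [-1.0, 0.004, 0.0]]
force: [-1.3, 1.1, 5.8]
finger_gap: 0.321
17.725 [ 0.60568001 -0.15648052  0.15675918] [-1.64845452  0.6390266   6.61507148] 0.3190607049259159
```

View pics/w12.png

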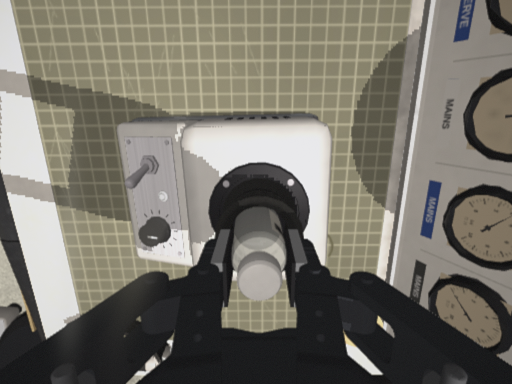

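View pics/t12.png

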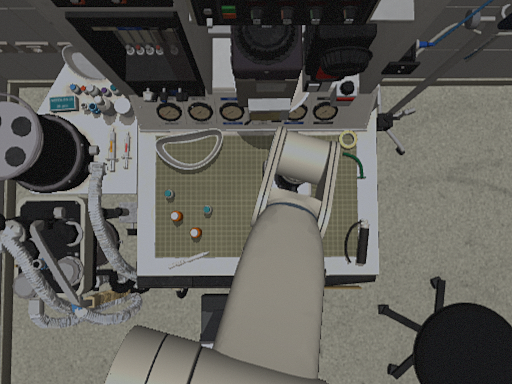

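The lever is on: in the wrist picture it leans from (152,165) to its tip at (130,185), towards the knob. Travel is about 5.9 mm, and net force gives about 5.7 mm. Now the hold.

```bash
H='see rows'; python3 -m crank '[{"dp":[0.05,0,-0.02],"rotation":[0,0,0]},{"dp":[0.05,0,-0.02],"rotation":[0,0,0]},{"dp":[0.05,0,-0.02],"rotation":[0,0,0]},{"dp":[0.05,0,-0.02],"rotation":[0,0,0]},{"dp":[0.05,0,-0.02],"rotation":[0,0,0]},{"dp":[0.05,0,-0.02],"rotation":[0,0,0]},{"dp":[0.05,0,-0.02],"rotation":[0,0,0]},{"dp":[0.05,0,-0.02],"rotation":[0,0,0]},{"dp":[0.05,0,-0.02],"rotation":[0,0,0]},{"dp":[0.05,0,-0.02],"rotation":[0,0,0]},{"dp":[0.05,0,-0.02],"rotation":[0,0,0]},{"dp":[0.05,0,-0.02],"rotation":[0,0,0]}]' -; python3 -m crank '[{"dp":[0.05,0,-0.02],"rotation":[0,0,0]},{"dp":[0.05,0,-0.02],"rotation":[0,0,0]},{"dp":[0.05,0,-0.02],"rotation":[0,0,0]},{"dp":[0.05,0,-0.02],"rotation":[0,0,0]},{"dp":[0.05,0,-0.02],"rotation":[0,0,0]},{"dp":[0.05,0,-0.02],"rotation":[0,0,0]},{"dp":[0.05,0,-0.02],"rotation":[0,0,0]},{"dp":[0.05,0,-0.02],"rotation":[0,0,0]},{"dp":[0.05,0,-0.02],"rotation":[0,0,0]},{"dp":[0.05,0,-0.02],"rotation":[0,0,0]},{"dp":[0.05,0,-0.02],"rotation":[0,0,0]},{"dp":[0.05,0,-0.02],"rotation":[0,0,0]}]' -
```

```text
time_s: 19.27
tool_pos: [0.6057, -0.1565, 0.1567]
ee_rot: [[0.001, 0.004, 1.0], [0.004, 1.0, -0.004], [-1.0, 0.004, 0.001]]
force: [-1.9, 0.4, 6.3]
finger_gap: 0.321
time_s: 20.78
tool_pos: [0.6057, -0.1565, 0.1566]
ee_rot: [[0.001, 0.004, 1.0], [0.004, 1.0, -0.004], [-1.0, 0.004, 0.001]]
force: [-2.1, 1.4, 7.7]
finger_gap: 0.325
```

I'll cross-check the cup height directly from depth while the hold continues.

```bash
python3 - <<'E'
from workcell import *
from h import *
def rim(c):
    W=cloud(c);r=np.hypot(W[...,0]-.606,W[...,1]+.1555)
    m=(r>.021)&(r<.0255)&(W[...,2]>.125)&(W[...,2]<.148)&(W[...,1]>-.145)
    q=W[m][:,2];return len(q),np.percentile(q,[50,75,90,95])
print("rest wrist8",rim(load("wrist8")))
c=capture("wrist");print("now",rim(c))
np.savez("pics/wrist13.npz",**c)
W=cloud(c);r=np.hypot(W[...,0]-.606,W[...,1]+.1555)
print("finger tip check",state()["force"],state()["tool_pos"],state()["time_s"])
E
python3 -m crank '[{"dp":[0.05,0,-0.02],"rotation":[0,0,0]},{"dp":[0.05,0,-0.02],"rotation":[0,0,0]},{"dp":[0.05,0,-0.02],"rotation":[0,0,0]},{"dp":[0.05,0,-0.02],"rotation":[0,0,0]},{"dp":[0.05,0,-0.02],"rotation":[0,0,0]},{"dp":[0.05,0,-0.02],"rotation":[0,0,0]},{"dp":[0.05,0,-0.02],"rotation":[0,0,0]},{"dp":[0.05,0,-0.02],"rotation":[0,0,0]}]' -
```

```text
rest wrist8 (382, array([0.14124567, 0.14179176, 0.14224495, 0.14258599]))
now (640, array([0.13565672, 0.13613899, 0.13661446, 0.13692481]))
finger tip check [-2.62895644  0.45441722  6.0887852 ] [ 0.60566602 -0.15647041  0.15657451] 20.825
time_s: 21.82
tool_pos: [0.6057, -0.1565, 0.1565]
ee_rot: [[0.002, 0.004, 1.0], [0.004, 1.0, -0.004], [-1.0, 0.004, 0.002]]
force: [-2.6, -0.3, 7.1]
finger_gap: 0.322
```

Depth shows the rim 5.6 mm below rest, so the cup is mid-band, and it has been held for over 5 s. I'm handing in.

```bash
python3 - <<'E'
from workcell import *
print(hand_in())
s=state();print(s["time_s"],s["tool_pos"],s["force"],s["finger_gap"])
E
```

```text
the job is handed in; nothing more can be done
None
the job is handed in; nothing more can be done
```

I switched the mixer on, lowered the big vial upright into the cup and pressed the cup down. I held it there for over 5 s and handed in at about 22 s, still gripping the vial.

**Toggle:** I pushed the lever to its stop, where the force rose to about 13 N. The top and wrist pictures then showed it leaning towards the knob.

**Cup depth:** the checks put it between 5.5 and 6.2 mm:
- Travel since contact: about 6 mm, rising to about 6.2 mm by the last reading.
- Rim height in the wrist depth picture: 5.6 mm below rest.
- Net force of 7–8.5 N, averaging about 7.6 N: about 5.7 mm.

**Contact with the cup:** I worked out the fingertips to be about 6 mm above the rim. In the pictures only the vial is in the cup.

**What was not perfect:**
- A sideways force of about 2–2.7 N stayed on the vial. I moved the target about 0.5 mm to ease it, but it did not go away.
- The cameras disagreed by 1–2 mm on the vial and cup positions, and one edge in the wrist view hinted at up to 2° of vial tilt. Neither stopped the fit.
- The other vials still stood in place in the top picture taken while pressing.

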